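# Draw the trial and restart the test kiln

## Task

Take the draw hook from its stand, fish the terracotta trial out of the open test kiln by its loop (with the hook only: it is hot, never touch it with the fingers), and hang the hook back on its stand with the trial still dangling from it to cool. Then slide the kiln's lid fully shut, and last twist the red spring-return start knob clockwise all the way to its stop, hold it there for a moment and let it spring fully back. Leave the jars, cups, bowls and brush where they are.

Things in the scene. Friction and masses are not known exactly. Their poses are not given: they have to be found in the camera images.
- kiln: Fixed blue table kiln, white firebrick top, 200 (x) x 250 (y) x 140 mm tall; origin at the centre of its underside. Its chamber is an open-topped slot, 92 mm along kiln x, 56 mm along kiln y, 110 mm deep (floor 30 mm above the table), centred at kiln y = -45 mm. The lid side (kiln +y) faces away from the robot. Two steel lid rails along kiln y at kiln x = +-62 mm stand 10 mm above the rim.
- kiln_mouth (a point): Centre of the chamber's mouth, at rim height (140 mm above the table); axes as the kiln's.
- lid (a joint): White sliding lid of the kiln, a plate 112 (x) x 80 (y) mm, top 15 mm above the rim, with an upright black knob. Value in m: 0 = fully shut against its stop, centred over the chamber; grows as the lid slides along kiln +y (stop at 0.105). Starts open, 0.09 or more, with the whole mouth free. Light friction (about 1.5 N); stays where it is left.
- lid_knob (a point): Middle of the height to grip on the lid's black round knob, 20 mm in diameter and 36 mm tall, upright; the point is 14 mm below the knob's top and 36 mm above the kiln's rim.
- stand: Fixed dark steel hook stand: base plate, post at its +x end, and on top a bright fork with two prongs along stand x. The slot between them is 16 mm wide, open towards stand -x (flared tips at x = -52 mm), closed at x = +27 mm. Prongs 12 mm wide, 8 mm thick, upper face 200 mm above the table. Origin on the table below the slot point.
- stand_slot (a point): The point of the slot where the hook belongs, on the slot's centre line at the height of the prongs' upper face (200 mm above the table); the slot's closed end is 27 mm on from it along +x, the tips 52 mm away along -x. Axes as the stand's.
- hook: Loose upright draw hook, 120 g. Origin: centre of the underside of its flange (steel disc, 40 mm wide, 5 thick, lying on the prongs), z up the rod. Above: square wooden handle 20 x 20 mm, sides along x and y, 5 to 55 mm up. Below: 6 mm rod ending in a J towards hook +x: lowest point 114 mm below the origin; the J's upturned point is 20 mm from the rod (centres) and ends 92 mm below the origin.
- hook_grip (a point): Where to grip the hook: centre of the wooden handle, 30 mm above the hook's origin.
- hook_seat (a point): Where the centre of the trial's loop bar lies when it hangs in the J: 10 mm along hook +x from the rod's axis and 105 mm below the hook's origin (6 mm above the centre of the J's bottom bar).
- trial: Loose terracotta draw trial, 50 g, standing on the chamber floor. Round foot 36 mm wide, 10 mm thick, with an upright yellow-glazed loop of 6 mm bar; origin at the centre of the underside. The loop stands in the trial's y-z plane: one passes through it along trial x, from either side. Opening: 23 to 26 mm wide, clear from 10 to 43 mm above the origin; top of the loop at 49 mm.
- trial_loop (a point): Centre of the loop's bar at the top of the loop, 46 mm above the trial's origin.
- controller: Fixed grey control box 130 x 105 x 75 mm tall, origin at the centre of its underside; the start knob stands upright in the middle of its top.
- start_knob (a joint): Red start knob with a bar grip, turning about the vertical. Value in rad: 0 = home, grows clockwise seen from above, hard stop at 1.2. A spring pulls it back home whenever it is let go (about 0.03 N m at home, 0.13 N m at the stop).
- knob_grip (a point): On the knob's axis, at the height to grip, 100 mm above the table. The bar is 46 mm long (along this frame's x), 14 mm thick (y) and reaches from 76 to 111 mm above the table; the frame turns with the knob.
- jar_pink: Bystander: closed pink-red glaze jar with white cap, 64 mm wide, 75 mm tall; origin at the centre of its underside.
- jar_green: Bystander: closed green glaze jar, 64 mm wide, 75 mm tall; origin at the centre of its underside.
- bowl_a: Bystander: white bowl, 100 mm wide, 60 mm tall; origin at the centre of its underside.
- bowl_b: Bystander: white bowl, 100 mm wide, 60 mm tall; origin at the centre of its underside.
- cup_a: Bystander: white cup, 72 mm wide, 70 mm tall; origin at the centre of its underside.
- cup_b: Bystander: blue cup, 72 mm wide, 70 mm tall; origin at the centre of its underside.
- brush: Bystander: a paint brush lying on the table.
Things that resemble listed ones, but are neither listed nor needed, are in the scene too. What is shaped like the hook but purple or turquoise is not meant.

How it is judged (in metres and radians):
On the way, in this order (a step that is already met when the one before it is completed fails the run):
1. the trial hangs on the hook, clear above the kiln's mouth (distance between trial_loop and hook_seat below 0.016 m and z of trial in the frame of kiln_mouth above 0.005 m), for 0.1 s.
2. the hook hangs in the stand's fork with the trial on it, let go by the gripper (horizontal distance between hook and stand_slot below 0.018 m and z of hook in the frame of stand_slot between -0.004 and 0.004 m and angle between hook's own z axis and vertical below 0.12 rad and contact force between the fingers and hook below 0.1 N and distance between trial_loop and hook_seat below 0.016 m), for 0.2 s.
3. the lid is fully shut (value of joint lid below 0.005 m), for 0.1 s.
4. the start knob is held at its stop (value of joint start_knob above 1.12 rad and value of joint lid below 0.005 m), for 0.3 s.
At the end, for the whole second after the job is handed in: Hook upright in the fork (rod within 18 mm of the slot point, flange within 4 mm of the prongs' top), the trial hanging in its J (within 16 mm of the seat), both still and released; lid within 5 mm of shut; start knob, once held 0.3 s within 0.08 rad of its stop, back within 0.06 rad of home (all of step 2 and value of joint lid below 0.005 m and value of joint start_knob below 0.06 rad and linear speed of hook below 0.03 m/s and linear speed of trial below 0.05 m/s); the robot touches nothing.
It fails at once if the fingers touch the hot trial (contact force between the fingers and trial above 0.5 N).
It fails at once if a jar, cup, bowl or the brush is displaced by more than 30 mm (distance of any of jar_pink, jar_green, bowl_a, bowl_b, cup_a, cup_b, brush from where it was at the start of the episode above 0.03 m).
It also fails if it takes over 72 s, if anything falls off the work surface, if the arm or the gripper's body presses on something with over 40 N, if the wrist force passes 120 N, or if a joint passes its speed limit or range.

## Robot

A 6-joint arm with a two-finger parallel gripper is mounted at the origin on the work surface. World frame = base frame: x ahead of the robot, y to its left, z up, the work surface at z = 0. Lengths are in mm, angles in rad, forces in N, time in s.
With the tool pointing down it reaches from about 400 to 925 mm from the base axis. Payload 12.5 kg.
Tool frame: the origin (TCP) lies midway between the tips of the shut fingers; the grasp point (between the pads) lies 19 mm behind it (env.grip_depth is the distance from the TCP to the grasp point, in mm); z points along the fingers, y is the line along which they close (so a half turn about z gives the same grasp; the last joint's range is limited). The gripper opens to 95 mm and grips with 3 to 60 N. Pads are 20 mm wide; open, the fingers measure 119 mm over their backs; the gripper's body (75 mm by 180 mm) begins 59 mm behind the grasp point.
Start: joints at [-1.318, 0.491, 1.559, -0, 1.092, -0.106], TCP at [219.493, -585.209, 214.661] pointing down, gripper open.
Joint ranges: [-3.1, 3.1], [-0.84, 2.19], [0.05, 2.79], [-1.13, 4.28], [0.06, 2.93], [-2.69, 2.69]. Speed limits (rad/s): [2.22, 2.22, 2.79, 3.14, 3.14, 3.14].

## Interface

Orientations are given as [roll, pitch, yaw] about the fixed x, y, z axes, in that order (R = Rz(yaw) Ry(pitch) Rx(roll)).
In Python, from cell import monitor, viewer, order, env gives the robot as it stands.
- The arm moves only by the tool move_arm, never from a script. Its argument "moves" is one flat list of numbers, 4 for each row, row after row: the shift along the tool's x, y, z normalised to -1 to 1, where 1 is 0.15 m, then the turn about the tool's z normalised to -1 to 1, where 1 is pi/2 rad. A call has 1 to 10 rows; each row shifts and turns the commanded pose from where the row before left it, along the tool's axes as they then stand; what a row does not reach is not made up. A row lasts 1/8 s, in which the tool goes at most 62.5 mm and 10.7 degrees, less where a joint would pass 70% of its speed; a pose out of reach is approached as far as the arm can. A call with a number of a shift or a turn outside -1 to 1 is refused whole. A call with a gripper value outside its range is refused whole. "claw" is the finger opening in mm, from 0 to 95.1, set as the call begins (left out, the last holds). The fingers move at their own pace and stop on an object; the grip force is fixed at half the most. Time passes only in rows, so rows that do not move let the fingers close. It gives the time, the measured TCP pose, the force, the opening and the grip force at its end, in the units of the state.
- monitor.state(): the state, without advancing time (a new reading comes with each control period).
- viewer.read_camera(name): name is "side" or "top"; returns the picture (420x560x3 uint8, red, green, blue); there is no depth.
- viewer.camera_info(name): a dict with "K" (3x3 intrinsics, pixels), "camera_from_world" (4x4, takes a point from world to camera coordinates). Camera axes: x right, y down, z forward; pixel columns grow to the right and rows downward; lengths in mm; the calibration is good to about 2 mm. A picture is of the moment at which its call begins. camera_info takes no time and is no camera call.
- order.job_done(): hands the job in; it is judged then, once.
The state is a dict: "t": time; "joints": joint angles; "qvel": joint speeds; "tau": joint torques, N m; "eef_pos": TCP position; "tcp_rot": TCP orientation; "ft_force": force on the tool from outside, world axes, zero at the start; "moment": the same for the moment, N m; "opening": opening from 0.0 (shut) to 1.0 (fully open); "grip_force": force on a finger pad.
Only numpy, scipy, OpenCV 4.12 (cv2) and the standard library are available. Lean on these libraries where they do the work, as an engineer would, in place of code of your own. Each camera call takes 0.05 s, during which the arm holds its last target. There are 200 camera calls.

## Working session

There is one attempt and no reset: what is moved stays moved. The work goes in short steps, Python scripts to look and compute and a tool call to move; the robot and the scene stay as the last step left them, time stands still between calls to the robot, and variables do not carry over. Pictures are saved under pics/ and viewed, at most 10 in all, crops included, and the job is handed in when it is done.

Besides the shell and the picture viewer there is one more tool, called after "Emit:" in YAML: its name, and indented under it one key for each argument. move_arm: Moves the arm, as the interface text tells. Scaled input: -1 to 1 covers 0.15 m each way for a shift and pi/2 rad each way for a turn. Its arguments: {"type":"object","properties":{"moves":{"type":"array"},"claw":{"type":"number"}},"required":["moves"]}

```bash
mkdir -p pics; cat > h.py <<'E'
import numpy as np,cv2
from cell import monitor,viewer,order,env
def snap(n,f):
    im=viewer.read_camera(n); cv2.imwrite('pics/'+f,im[:,:,::-1]); return im
def ray(n,u,v,z):
    I=viewer.camera_info(n);K=np.array(I['K']);T=np.array(I['camera_from_world']);R=T[:3,:3];t=T[:3,3]
    c=-R.T@t; d=R.T@np.linalg.solve(K,[u,v,1]); return c+d*(z-c[2])/d[2]
def proj(n,p):
    I=viewer.camera_info(n);K=np.array(I['K']);T=np.array(I['camera_from_world'])
    q=K@(T[:3,:3]@np.array(p,float)+T[:3,3]); return q[:2]/q[2]
E
python3 - <<'E'
from h import *
for n in('top','side'):
    snap(n,n+'0.png'); I=viewer.camera_info(n);print(n,np.round(I['K'],1).tolist(),np.round(I['camera_from_world'],3).tolist())
s=monitor.state();print(s['t'],s['eef_pos'],s['tcp_rot'],s['opening'])
E
```

```text
top [[385.3, 0.0, 278.4], [0.0, 385.3, 206.8], [0.0, 0.0, 1.0]] [[-0.022, -1.0, -0.02, 24.616], [-0.989, 0.025, -0.145, 511.883], [0.146, 0.017, -0.989, 1280.901], [0.0, 0.0, 0.0, 1.0]]
side [[418.0, 0.0, 275.3], [0.0, 418.0, 214.2], [0.0, 0.0, 1.0]] [[0.986, -0.168, 0.021, -504.412], [-0.062, -0.471, -0.88, 183.956], [0.158, 0.866, -0.475, 1332.54], [0.0, 0.0, 0.0, 1.0]]
0.1 [ 219.42767704 -584.98451824  214.12790637] [-3.14060955e+00 -6.88595882e-05  3.58819158e-01] 1.0001563004066347
```

View pics/top0.png

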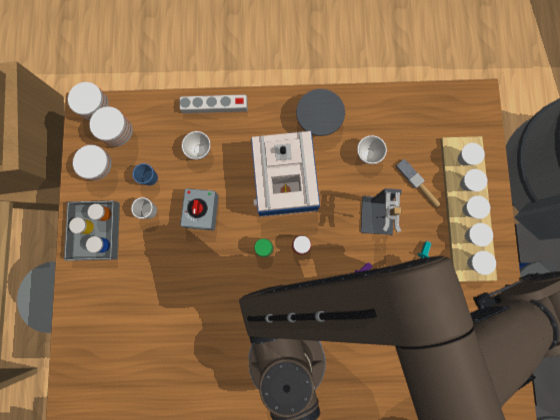

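View pics/side0.png

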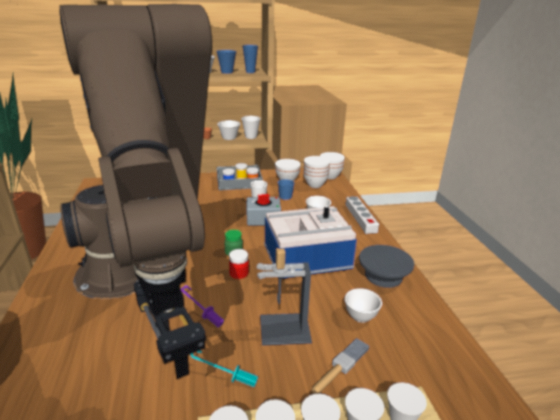

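```bash
python3 - <<'E'
from h import *
t=cv2.imread('pics/top0.png');s=cv2.imread('pics/side0.png')
def c(im,x,y,w,h,k):
    o=cv2.resize(im[y:y+h,x:x+w],(w*k,h*k),interpolation=cv2.INTER_CUBIC)
    for i in range(0,w,10): cv2.putText(o,str(x+i),(i*k,8),0,.3,(0,255,255),1); cv2.line(o,(i*k,10),(i*k,14),(0,255,255),1)
    for i in range(0,h,10): cv2.putText(o,str(y+i),(0,i*k+4),0,.3,(0,255,255),1)
    return o
A=np.hstack([c(t,248,124,75,100,6),np.vstack([c(t,355,185,58,50,6),c(t,172,184,58,50,6)])]);cv2.imwrite('pics/A.png',A)
B=np.hstack([c(s,250,240,70,110,5),np.vstack([c(s,262,198,90,75,5),c(s,240,187,90,35,5)])]);cv2.imwrite('pics/B.png',B);print(A.shape,B.shape)
E
```

```text
(600, 798, 3) (550, 800, 3)
```

View pics/A.png

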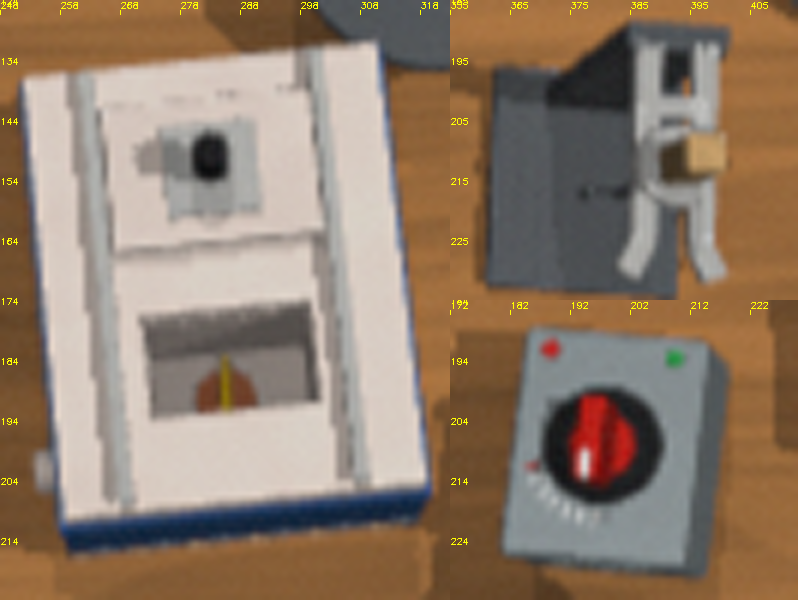

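View pics/B.png

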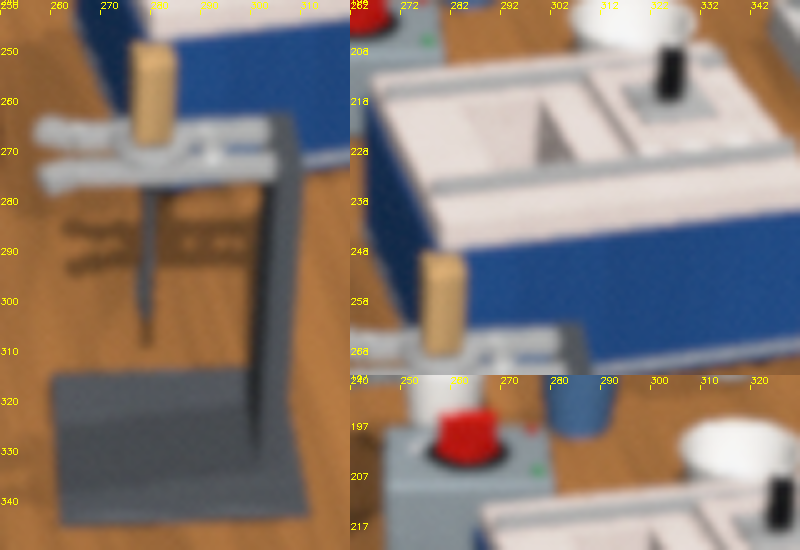

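```bash
cat > m.py <<'E'
from h import *
from scipy.optimize import least_squares
A=lambda x,y,ox,oy:((x+.5)/6-.5+ox,(y+.5)/6-.5+oy)
def fit(n,pts,x0):
    def f(p):
        c,s=np.cos(p[2]),np.sin(p[2])
        return np.concatenate([proj(n,[p[0]+c*l[0]-s*l[1],p[1]+s*l[0]+c*l[1],l[2]])-np.array(uv) for l,uv in pts])
    r=least_squares(f,x0,x_scale=[100,100,1]);print(np.round(r.x,3),'res',np.round(r.fun,1).tolist());return r.x
K=lambda x,y:A(x,y,248,124);S=lambda x,y:A(x,y-0,355-450/6,185);C=lambda x,y:A(x,y,172-75,184-50)
E
python3 - <<'E'
from m import *
for n in('top','side'):
    T=np.array(viewer.camera_info(n)['camera_from_world']);print(n,-T[:3,:3].T@T[:3,3])
k=fit('top',[((-100,125,140),K(22,80)),((100,125,140),K(380,40)),((100,-125,140),K(430,487)),((-100,-125,140),K(62,518)),
 ((-46,-17,140),K(140,318)),((46,-17,140),K(306,302)),((46,-73,140),K(322,403)),((-46,-73,140),K(152,418))],[650,0,-1.6])
def kw(k,x,y,z=0):
    c,s=np.cos(k[2]),np.sin(k[2]);return np.array([k[0]+c*x-s*y,k[1]+s*x+c*y,z])
print('mouth',kw(k,0,-45))
for q,z in((K(222,355),79),(K(226,408),79),(K(225,368),40),(K(195,400),40),(K(258,400),40),(K(209,150),190),(K(210,158),190)):
    w=ray('top',*q,z);c,s=np.cos(k[2]),np.sin(k[2]);d=w[:2]-k[:2];print(np.round(w,1),'kiln',np.round([c*d[0]+s*d[1],-s*d[0]+c*d[1]],1))
# controller top corners
c=fit('top',[((65,-52.5,75),C(503,552)),((65,52.5,75),C(530,328)),((-65,52.5,75),C(708,345)),((-65,-52.5,75),C(683,565))],[600,260,1.6])
print('knob red ctr',ray('top',*C(605,441),75),'bar ends',ray('top',*C(598,398),111),ray('top',*C(583,482),111))
# stand
for nm,q,z in(('tipL',S(630,270),200),('tipR',S(712,272),200),('slotL',S(661,205),200),('slotR',S(690,207),200),('LslotTop',S(661,122),200),('RslotTop',S(690,122),200),
 ('prLtop',S(638,45),200),('prRtop',S(719,45),200),('handle top',S(706,153),255),('disc L',S(640,175),205),('disc bot',S(672,205),205),('discR?',S(700,175),205)):
    print(nm,np.round(ray('top',*q,z),1))
E
```

```text
top [ 320.42792155   -9.74411742 1341.85269595]
side [  298.41875932 -1151.75193535   805.20131614]
[616.21  -11.642  -1.497] res [-1.0, -1.4, 0.6, -0.8, 0.9, 0.5, -1.0, 1.6, -0.1, -0.1, 0.9, -0.3, 0.1, 0.0, -0.5, 0.4]
mouth [571.33188922 -14.95586377   0.        ]
[587.1 -10.5  79. ] kiln [ -3.3 -29. ]
[557. -12.  79.] kiln [ -4.  -59.1]
[587.6 -12.   40. ] kiln [ -1.7 -28.5]
[569.4   5.6  40. ] kiln [-20.6 -45.4]
[568.5 -30.5  40. ] kiln [ 15.2 -49. ]
[671.5  -6.3 190. ] kiln [-1.2 55.5]
[667.2  -6.8 190. ] kiln [-1.1 51.2]Traceback (most recent call last):
  File "<stdin>", line 12, in <module>
  File "m.py", line 8, in fit
    r=least_squares(f,x0,x_scale=[100,100,1]);print(np.round(r.x,3),'res',np.round(r.fun,1).tolist());return r.x
    return func(*args, **kwargs)
    result = trf(vector_fun.fun, vector_fun.jac, x0, f0, J0, lb, ub, ftol, xtol,
                 gtol, max_nfev, x_scale, loss_function, tr_solver,
                 tr_options.copy(), verbose, callback=callback_wrapped)
    return trf_no_bounds(
        fun, jac, x0, f0, J0, ftol, xtol, gtol, max_nfev, x_scale,
     
[... 803 characters left out ...]
            ^^^^^^^
    f = np.atleast_1d(self.fun(x, *self.args, **self.kwargs))
                      ~~~~~~~~^^^^^^^^^^^^^^^^^^^^^^^^^^^^^^
    return np.atleast_1d(self.fun(x))
                         ~~~~~~~~^^^
    return self.f(x, *self.args, **self.kwargs)
           ~~~~~~^^^^^^^^^^^^^^^^^^^^^^^^^^^^^^
  File "m.py", line 7, in f
    return np.concatenate([proj(n,[p[0]+c*l[0]-s*l[1],p[1]+s*l[0]+c*l[1],l[2]])-np.array(uv) for l,uv in pts])
                           ~~~~^^^^^^^^^^^^^^^^^^^^^^^^^^^^^^^^^^^^^^^^^^^^^^^^
  File "h.py", line 9, in proj
    I=viewer.camera_info(n);K=np.array(I['K']);T=np.array(I['camera_from_world'])
ValueError: time passes only in moves, steps and waits
```

```bash
python3 - <<'E'
import json
from cell import viewer
json.dump({n:{k:[list(map(float,r)) for r in viewer.camera_info(n)[k]] for k in('K','camera_from_world')} for n in('top','side')},open('cam.json','w'))
E
sed -i "s/viewer.camera_info(n)/CI[n]/" h.py; echo "import json;CI=json.load(open('cam.json'))" >> h.py
cat > a.py <<'E'
from m import *
c=fit('top',[((65,-52.5,75),C(503,552)),((65,52.5,75),C(530,328)),((-65,52.5,75),C(708,345)),((-65,-52.5,75),C(683,565))],[600,260,3.1])
c=fit('top',[((52.5,65,75),C(530,328)),((52.5,-65,75),C(708,345)),((-52.5,-65,75),C(683,565)),((-52.5,65,75),C(503,552))],[600,260,0])
print('knob red ctr',ray('top',*C(605,441),75),'bar ends',ray('top',*C(598,398),111),ray('top',*C(583,482),111))
for nm,q,z in(('tipL',S(630,270),200),('tipR',S(712,272),200),('slotL',S(661,205),200),('slotR',S(690,207),200),('LslotTop',S(661,122),200),('RslotTop',S(690,122),200),
 ('prLtop',S(638,45),200),('prRtop',S(719,45),200),('handle top',S(706,153),255),('disc L',S(640,175),205),('disc bot',S(672,205),205)):
    print(nm,np.round(ray('top',*q,z),1))
B=lambda x,y:((x+.5)/5-.5+250,(y+.5)/5-.5+240)
for nm,q,z in(('handle top',B(154,45),255),('disc',B(152,152),205),('rod under',B(150,195),180),):
    print(nm,np.round(ray('side',*q,z),1))
def D(p,n):
    u=proj(n,p)
    return np.round(((u[0]+.5-250)*5,(u[1]+.5-240)*5) if n=='side' else ((u[0]+.5-355)*6+450,(u[1]+.5-185)*6)).tolist()
import sys
h=np.array([515,-340,200.])
h[:2]=(ray('top',*S(706,153),255)[:2]+ray('side',*B(154,45),255)[:2])/2;print(h)
for n in('side','top'):
    print(n,'rodtop',D(h,n),'rodbot',D(h+[0,0,-111],n))
    for s in(1,-1):
        for ax in ([1,0],[0,1]):
            o=np.array(ax)*20*s; print(s,ax,'tip',D(h+[o[0],o[1],-92],n),'bot',D(h+[o[0],o[1],-108],n))
E
python3 a.py
```

```text
[510.812 282.402   3.312] res [4.6, 4.2, 31.2, 35.4, -4.9, -5.2, -31.5, -35.9]
[ 5.09378e+02  2.81897e+02 -1.16000e-01] res [-4.5, 2.7, 4.1, 3.3, 4.6, -2.3, -4.2, -3.7]
knob red ctr [512.73647098 282.37665622  75.        ] bar ends [530.93469019 278.0883442  111.        ] [485.2154117  285.79681189 111.        ]
tipL [ 412.7 -302.2  200. ]
tipR [ 410.7 -342.2  200. ]
slotL [ 444.5 -319.4  200. ]
slotR [ 443.1 -333.6  200. ]
LslotTop [ 485.9 -322.1  200. ]
RslotTop [ 485.5 -336.4  200. ]
prLtop [ 525.  -313.1  200. ]
prRtop [ 524.  -353.3  200. ]
handle top [ 462.6 -327.2  255. ]
disc L [ 459.  -308.7  205. ]
disc bot [ 443.8 -323.4  205. ]
handle top [ 464.  -322.1  255. ]
disc [ 461.1 -339.9  205. ]
rod under [ 460.6 -340.9  180. ]
[ 463.28110772 -324.63388732  200.        ]
side rodtop [151.0, 142.0] rodbot [146.0, 318.0]
1 [1, 0] tip [185.0, 285.0] bot [184.0, 310.0]
1 [0, 1] tip [140.0, 264.0] bot [139.0, 288.0]
-1 [1, 0] tip [108.0, 293.0] bot [108.0, 317.0]
-1 [0, 1] tip [153.0, 314.0] bot [153.0, 339.0]
top rodtop [670.0, 167.0] rodbot [615.0, 194.0]
1 [1, 0] tip [621.0, 153.0] bot [614.0, 157.0]
1 [0, 1] tip [586.0, 191.0] bot [579.0, 194.0]
-1 [1, 0] tip [626.0, 227.0] bot [618.0, 230.0]
-1 [0, 1] tip [661.0, 189.0] bot [653.0, 193.0]
```

```bash
cat > b.py <<'E'
from m import *
c=fit('top',[((65,52.5,75),C(530,328)),((65,-52.5,75),C(708,345)),((-65,-52.5,75),C(683,565)),((-65,52.5,75),C(503,552))],[510,280,0])
t=cv2.imread('pics/top0.png');s=cv2.imread('pics/side0.png')
def z(im,x,y,w,h,k):
    o=im[y:y+h,x:x+w].astype(float);o=np.clip(o*1.8,0,255).astype(np.uint8)
    return cv2.resize(o,(w*k,h*k),interpolation=cv2.INTER_NEAREST)
o=np.hstack([z(s,266,270,26,46,12),z(t,370,205,40,46,12)]);print(o.shape)
cv2.imwrite('pics/J.png',o)
for p in((350,-320,0),(370,-318,0)):print(proj('top',p))
# grow: decoys
for q in((427,250),(365,268)):print(ray('top',*q,10))
E
python3 b.py
```

```text
[ 5.09591e+02  2.81811e+02 -1.08000e-01] res [-0.5, -0.6, 0.7, -0.9, 0.6, 0.9, -0.8, 0.5]
(552, 792, 3)
[376.25925359 252.65721173]
[375.33536031 246.83664974]
[ 354.87982714 -490.42005313   10.        ]
[ 298.88286045 -276.56592385   10.        ]
```

View pics/J.png

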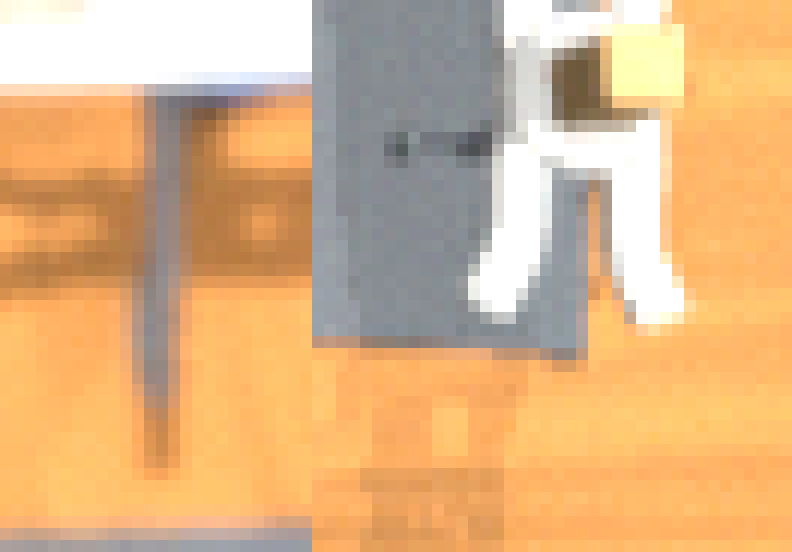

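```bash
cat > p.py <<'E'
import sys,numpy as np
from cell import monitor
from scipy.spatial.transform import Rotation as Ro
# args: "x,y,z,yaw,maxmm" ... ; shifts first, then turn rows; starts at measured pose
s=monitor.state();p=np.array(s['eef_pos'],float);y=s['tcp_rot'][2]
print('t',round(s['t'],2),np.round(p,1),np.round(s['tcp_rot'],3),'op',round(s['opening'],3),'F',np.round(s['ft_force'],1),'j6',round(s['joints'][5],2))
for a in sys.argv[1:]:
    x=[float(v) for v in a.split(',')];R=Ro.from_euler('xyz',[np.pi,0,y]).as_matrix()
    d=R.T@(np.array(x[:3])-p);n=int(np.ceil(np.linalg.norm(d)/x[4]));
    if n: print(a,n,'x',np.round(d/n/150,4).tolist())
    t=-((x[3]-y+np.pi)%(2*np.pi)-np.pi);m=int(np.ceil(abs(t)/.17-.02));
    if m: print('   turn',m,'x',round(t/m/(np.pi/2),4))
    p=np.array(x[:3]);y=x[3]
E
python3 p.py 219.4,-585,300,-0.08,50 462.5,-328,300,-0.08,50 462.5,-328,212,-0.08,30
```

```text
t 0.1 [ 219.4 -585.   214.1] [-3.141 -0.     0.359] op 1.0 F [-0.3 -0.7 -0.3] j6 -0.11
219.4,-585,300,-0.08,50 2 x [-0.0001, 0.0, -0.2862]
   turn 3 x 0.0931
462.5,-328,300,-0.08,50 8 x [0.1848, -0.2297, -0.0]
462.5,-328,212,-0.08,30 3 x [0.0, -0.0, 0.1956]
```

Emit:
move_arm:
  moves: [0,0,-0.286,0,0,0,-0.286,0,0,0,0,0.093,0,0,0,0.093,0,0,0,0.093,0.185,-0.23,0,0,0.185,-0.23,0,0,0.185,-0.23,0,0,0.185,-0.23,0,0,0.185,-0.23,0,0]
  claw: 80

```text
t: 1.35
eef_pos: [372.3, -423.0, 300.2]
tcp_rot: [-3.141, 0.0, -0.08]
ft_force: [-0.9, -1.5, 0.9]
opening: 0.841
grip_force: 0.0
```

Emit:
move_arm:
  moves: [0.185,-0.23,0,0,0.185,-0.23,0,0,0.185,-0.23,0,0,0,0,0,0,0,0,0,0]

```text
t: 1.98
eef_pos: [462.5, -327.8, 300.2]
tcp_rot: [-3.142, 0.0, -0.079]
ft_force: [-0.4, 0.3, -0.2]
opening: 0.844
grip_force: 0.0
```

```bash
python3 p.py 462.5,-328,250,-0.08,50; python3 - <<'E'
from h import *
t=snap('top','t1.png');s=snap('side','s1.png')
cv2.imwrite('pics/1.png',np.hstack([cv2.resize(t[170:270,330:430],(400,400)),cv2.resize(s[230:330,230:330],(400,400))])[:,:,::-1])
E
```

```text
t 1.98 [ 462.5 -327.8  300.2] [-3.142  0.    -0.079] op 0.844 F [-0.4  0.3 -0.2] j6 0.92
462.5,-328,250,-0.08,50 2 x [0.0001, 0.0007, 0.1674]
```

View pics/1.png

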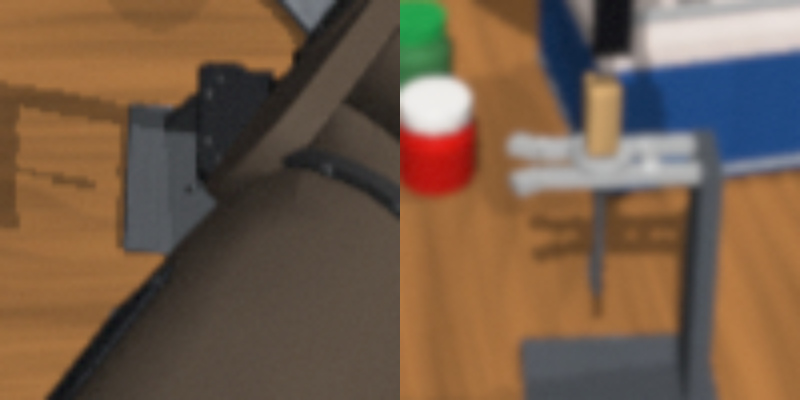

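```bash
python3 - <<'E'
from h import *
for p in((462.5,-368,300),(462.5,-288,300),(462.5,-328,255),(462.5,-328,205)):
    u=proj('side',p);print(p,(u-[230,230]+.5)*4+[400,0])
E
```

```text
(462.5, -368, 300) [617.70222561  53.70931624]
(462.5, -288, 300) [593.16310593 -16.33767794]
(462.5, -328, 255) [602.97348306  81.93403587]
(462.5, -328, 205) [600.8224409  150.42949342]
```

Emit:
move_arm:
  moves: [0.01,0,0.196,0,0,0,0.196,0,0,0,0.196,0,0,0,0,0]

```text
t: 2.58
eef_pos: [463.0, -328.1, 210.7]
tcp_rot: [-3.139, 0.003, -0.081]
ft_force: [-0.6, -0.6, -0.2]
opening: 0.838
grip_force: 0.0
```

Emit:
move_arm:
  moves: [0,0,0,0,0,0,0,0,0,0,0,0,0,0,0,0,0,0,0,0,0,0,0,0]
  claw: 10

```text
t: 3.32
eef_pos: [464.2, -327.8, 212.3]
tcp_rot: [3.141, -0.0, -0.079]
ft_force: [-0.4, -0.2, -0.9]
opening: 0.268
grip_force: 0.0
```

Emit:
move_arm:
  moves: [0,0,0,0,0,0,0,0,0,0,0,0,0,0,0,0]

```text
t: 3.82
eef_pos: [464.2, -327.8, 212.2]
tcp_rot: [-3.142, 0.0, -0.079]
ft_force: [0.3, 0.1, 0.2]
opening: 0.213
grip_force: 30.0
```

```bash
python3 p.py 464.2,-327.8,217.2,-0.079,10 364.2,-319.8,217.2,-0.079,20 364.2,-319.8,312,-0.079,40 572.4,-42.9,312,0.06,45 572.4,-42.9,210,0.06,30 572.4,-42.9,171.7,0.06,15 570.9,-22,171.7,.06,6
```

```text
t 3.83 [ 464.2 -327.8  212.2] [-3.142  0.    -0.079] op 0.213 F [0.3 0.1 0.2] j6 0.92
464.2,-327.8,217.2,-0.079,10 1 x [0.0001, 0.0001, -0.0333]
364.2,-319.8,217.2,-0.079,20 6 x [-0.1115, -0.0001, -0.0]
364.2,-319.8,312,-0.079,40 3 x [0.0, 0.0, -0.2107]
572.4,-42.9,312,0.06,45 8 x [0.1547, -0.2437, -0.0]
   turn 1 x -0.0885
572.4,-42.9,210,0.06,30 4 x [0.0, -0.0, 0.17]
572.4,-42.9,171.7,0.06,15 3 x [0.0, -0.0, 0.0851]
570.9,-22,171.7,.06,6 4 x [-0.0004, -0.0349, -0.0]
```

Emit:
move_arm:
  moves: [0,0,-0.033,0,0,0,0,0,-0.112,0,0,0,-0.112,0,0,0,-0.112,0,0,0,-0.112,0,0,0,-0.112,0,0,0,-0.112,0,0,0,0,0,-0.15,0]

```text
t: 4.95
eef_pos: [361.8, -319.2, 239.0]
tcp_rot: [-3.14, 0.002, -0.08]
ft_force: [-1.5, 0.3, -0.6]
opening: 0.21
grip_force: 30.0
```

Emit:
move_arm:
  moves: [0,0,-0.24,0,0,0,-0.24,0,0.155,-0.244,0,0,0.155,-0.244,0,0,0.155,-0.244,0,0,0.155,-0.244,0,0,0.155,-0.244,0,0,0.155,-0.244,0,0,0.155,-0.244,0,0]

```text
t: 6.08
eef_pos: [546.5, -76.5, 311.7]
tcp_rot: [3.141, -0.0, -0.079]
ft_force: [0.1, -0.1, 0.0]
opening: 0.21
grip_force: 30.0
```

Emit:
move_arm:
  moves: [0.155,-0.244,0,0,0,0,0,-0.0885,0,0,0,0,0,0,0,0]

```text
t: 6.58
eef_pos: [572.0, -43.3, 311.7]
tcp_rot: [3.141, 0.0, 0.056]
ft_force: [1.1, -0.6, 0.1]
opening: 0.21
grip_force: 30.0
```

```bash
python3 p.py 572.4,-42.9,210,0.06,30 572.4,-42.9,171.7,0.06,15; python3 - <<'E'
from h import *
t=snap('top','t2.png');s=snap('side','s2.png')
cv2.imwrite('pics/2.png',np.hstack([cv2.resize(t[110:210,230:330],(400,400)),cv2.resize(s[160:260,250:350],(400,400))])[:,:,::-1])
st=monitor.state();e=np.array(st['eef_pos']);h=e-[0,0,12.2]
for n,p in(('handle top',h+[0,0,55]),('flange',h),('rod bottom',h-[0,0,111]),('tip',h+[-1,20,-92])):
    u=proj('side',p);print(n,(u-[250,160]+.5)*4+[400,0])
E
```

```text
t 6.58 [572.  -43.3 311.7] [3.141 0.    0.056] op 0.21 F [ 1.1 -0.6  0.1] j6 1.32
572.4,-42.9,210,0.06,30 4 x [0.0008, -0.0005, 0.1695]
   turn 1 x -0.0025
572.4,-42.9,171.7,0.06,15 3 x [0.0, -0.0, 0.0851]
handle top [604.9249129  22.3141104]
flange [601.25301548  91.53124624]
rod bottom [594.29339892 222.72356205]
tip [588.65534082 189.25490177]
```

View pics/2.png

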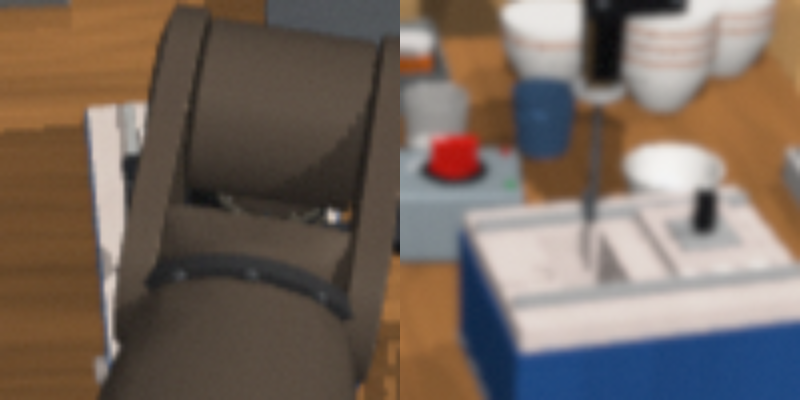

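Emit:
move_arm:
  moves: [0,0,0.17,0,0,0,0.17,0,0,0,0.17,0,0,0,0.17,0,0,0,0,0]

```text
t: 7.3
eef_pos: [571.6, -43.0, 208.5]
tcp_rot: [-3.141, 0.003, 0.058]
ft_force: [-0.1, -0.5, -0.4]
opening: 0.21
grip_force: 30.0
```

Emit:
move_arm:
  moves: [0,0,0.085,0,0,0,0.085,0,0,0,0.082,0,0,0,0,0,0,0,0,0]

```text
t: 7.92
eef_pos: [572.6, -42.7, 172.1]
tcp_rot: [3.141, -0.0, 0.06]
ft_force: [0.4, -0.5, -0.0]
opening: 0.211
grip_force: 30.0
```

Emit:
move_arm:
  moves: [0,-0.035,0,0,0,-0.035,0,0,0,-0.035,0,0,0,-0.035,0,0,0,0,0,0,0,0,0,0]

```text
t: 8.68
eef_pos: [571.1, -21.7, 171.9]
tcp_rot: [3.141, -0.0, 0.06]
ft_force: [-0.0, 0.3, -1.2]
opening: 0.212
grip_force: 30.0
```

Now lift slowly: 20 mm to engage, then up.

Emit:
move_arm:
  moves: [0,0,-0.04,0,0,0,-0.04,0,0,0,-0.04,0,0,0,-0.08,0,0,0,-0.12,0,0,0,-0.16,0,0,0,-0.16,0,0,0,-0.16,0,0,0,-0.16,0,0,0,-0.12,0]

```text
t: 9.93
eef_pos: [571.0, -21.7, 335.7]
tcp_rot: [3.141, -0.001, 0.06]
ft_force: [0.3, 0.3, -1.9]
opening: 0.207
grip_force: 30.0
```

```bash
python3 p.py; python3 - <<'E'
from h import *
s=snap('side','s3.png')
cv2.imwrite('pics/3.png',cv2.resize(s[150:270,240:360],(600,600))[:,:,::-1])
E
```

```text
t 9.93 [571.  -21.7 335.7] [ 3.141e+00 -1.000e-03  6.000e-02] op 0.207 F [ 0.3  0.3 -1.9] j6 1.36
```

View pics/3.png

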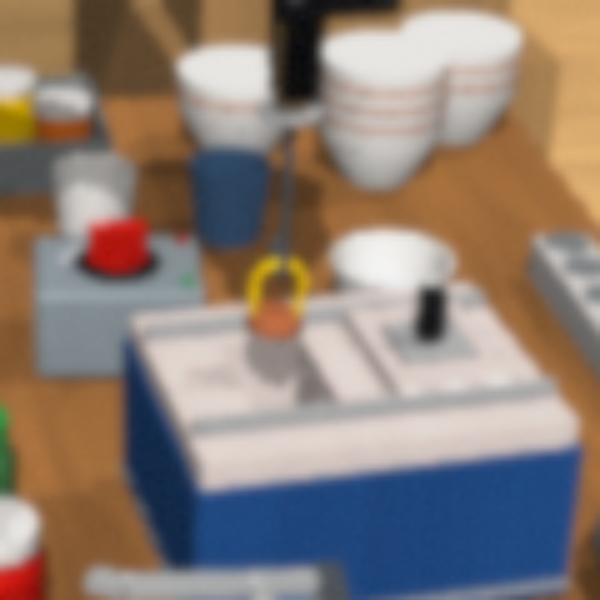

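```bash
python3 p.py 571,-21.7,335.7,-0.079,35 364.2,-319.8,335.7,-0.079,37 364.2,-319.8,217.2,-0.079,25 464.2,-327.8,217.2,-0.079,12
```

```text
t 9.97 [571.6 -21.8 337.8] [ 3.141 -0.004  0.06 ] op 0.21 F [-0.6 -0.6  0.6] j6 1.36
571,-21.7,335.7,-0.079,35 1 x [-0.0038, -0.0007, 0.0139]
   turn 1 x 0.0882
364.2,-319.8,335.7,-0.079,37 10 x [-0.1218, 0.209, 0.0]
364.2,-319.8,217.2,-0.079,25 5 x [0.0, -0.0, 0.158]
464.2,-327.8,217.2,-0.079,12 9 x [0.0743, 0.0001, 0.0]
```

Emit:
move_arm:
  moves: [0,0,0,0.044,0,0,0,0.045,-0.06,0.105,0,0,-0.12,0.209,0,0,-0.12,0.209,0,0,-0.12,0.209,0,0,-0.12,0.209,0,0,-0.12,0.209,0,0,-0.12,0.209,0,0,-0.12,0.209,0,0]

```text
t: 11.22
eef_pos: [416.0, -246.5, 334.0]
tcp_rot: [3.141, -0.0, -0.079]
ft_force: [-0.3, -0.4, -1.9]
opening: 0.208
grip_force: 30.0
```

Emit:
move_arm:
  moves: [-0.12,0.209,0,0,-0.12,0.209,0,0,-0.06,0.105,0,0,0,0,0,0,0,0,0,0]

```text
t: 11.85
eef_pos: [366.8, -319.4, 333.9]
tcp_rot: [-3.141, -0.0, -0.08]
ft_force: [-1.2, 1.4, -1.7]
opening: 0.209
grip_force: 30.0
```

```bash
python3 p.py 364.2,-319.8,217.2,-0.079,25 464.2,-327.8,217.2,-0.079,12
```

```text
t 11.85 [ 366.8 -319.4  333.9] [-3.141 -0.    -0.08 ] op 0.209 F [-1.2  1.4 -1.7] j6 0.8
364.2,-319.8,217.2,-0.079,25 5 x [-0.0034, 0.0009, 0.1556]
464.2,-327.8,217.2,-0.079,12 9 x [0.0743, 0.0001, 0.0]
```

Emit:
move_arm:
  moves: [0,0,0.13,0,0,0,0.16,0,0,0,0.16,0,0,0,0.16,0,0,0,0.168,0,0,0,0,0,0,0,0,0]

```text
t: 12.72
eef_pos: [367.2, -319.8, 218.1]
tcp_rot: [3.141, -0.001, -0.079]
ft_force: [0.6, -0.3, -2.0]
opening: 0.208
grip_force: 30.0
```

```bash
python3 p.py 364.2,-319.8,217.2,-0.079,25 464.2,-327.8,217.2,-0.079,12;python3 - <<'E'
from h import *
s=snap('side','s4.png')
cv2.imwrite('pics/4.png',cv2.resize(s[230:350,210:330],(600,600))[:,:,::-1])
E
```

```text
t 12.72 [ 367.2 -319.8  218.1] [ 3.141e+00 -1.000e-03 -7.900e-02] op 0.208 F [ 0.6 -0.3 -2. ] j6 0.8
364.2,-319.8,217.2,-0.079,25 1 x [-0.0197, 0.0014, 0.0059]
464.2,-327.8,217.2,-0.079,12 9 x [0.0743, 0.0001, 0.0]
```

View pics/4.png

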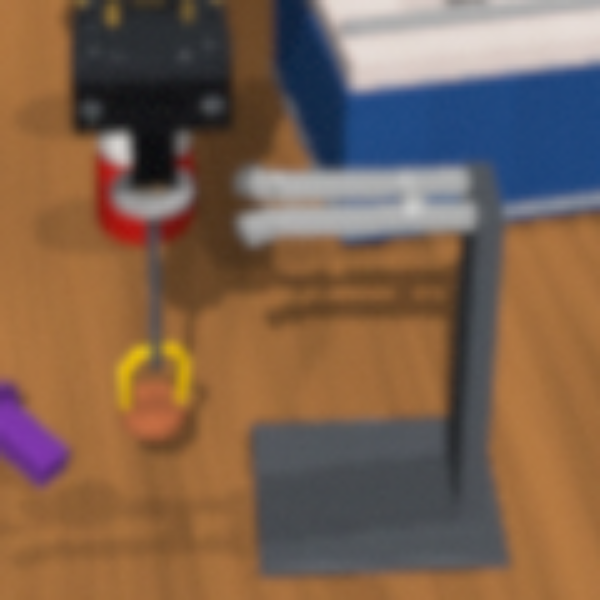

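Emit:
move_arm:
  moves: [0.04,0,0,0,0.07,0,0,0,0.075,0,0,0,0.075,0,0,0,0.075,0,0,0,0.075,0,0,0,0.075,0,0,0,0.075,0,0,0,0.05,0,0,0,0.03,0,0,0]

```text
t: 14.02
eef_pos: [462.7, -327.6, 217.1]
tcp_rot: [3.142, 0.0, -0.08]
ft_force: [-0.3, 0.2, -1.8]
opening: 0.214
grip_force: 30.0
```

Emit:
move_arm:
  moves: [0,0,0,0,0,0,0,0,0,0,0.02,0,0,0,0.014,0,0,0,0,0,0,0,0,0]

```text
t: 14.78
eef_pos: [462.1, -327.7, 212.2]
tcp_rot: [3.141, 0.0, -0.08]
ft_force: [-1.8, 1.3, 2.2]
opening: 0.211
grip_force: 30.0
```

Emit:
move_arm:
  moves: [0,0,0,0,0,0,0,0,0,0,0,0,0,0,0,0,0,0,0,0,0,0,0,0]
  claw: 60

```text
t: 15.52
eef_pos: [462.3, -327.6, 212.1]
tcp_rot: [3.142, -0.0, -0.08]
ft_force: [0.3, -0.3, 0.9]
opening: 0.63
grip_force: 0.0
```

Emit:
move_arm:
  moves: [0,0,-0.1,0,0,0,-0.2,0,0,0,-0.3,0,0,0,-0.3,0,0,0,0,0]

```text
t: 16.15
eef_pos: [462.8, -328.1, 351.5]
tcp_rot: [3.137, -0.006, -0.08]
ft_force: [-0.3, -1.7, -1.1]
opening: 0.633
grip_force: 0.0
```

```bash
python3 p.py;python3 - <<'E'
from h import *
t=snap('top','t5.png')
s=snap('side','s5.png')
cv2.imwrite('pics/5.png',np.hstack([cv2.resize(s[230:350,230:330],(500,600)),cv2.resize(t[130:250,360:420],(300,600))])[:,:,::-1])
E
```

```text
t 16.15 [ 462.8 -328.1  351.5] [ 3.137 -0.006 -0.08 ] op 0.633 F [-0.3 -1.7 -1.1] j6 0.92
```

View pics/5.png

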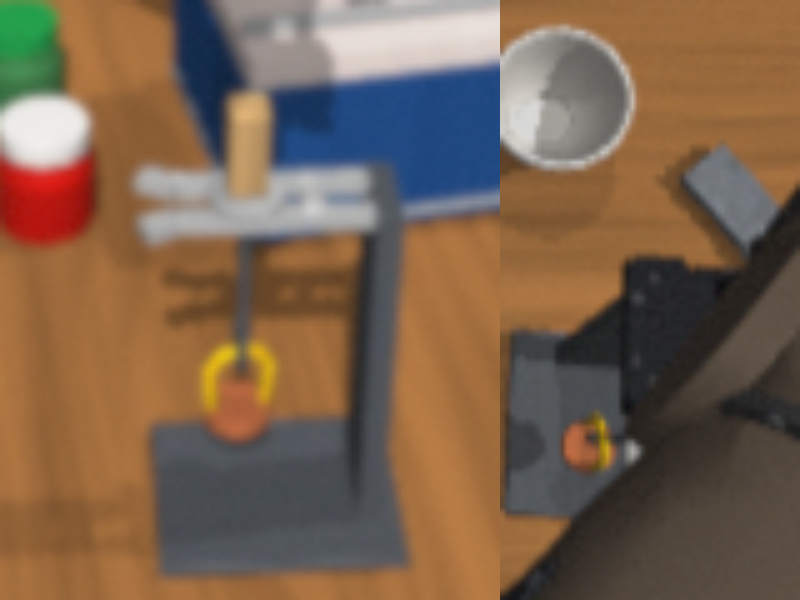

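```bash
python3 - <<'E'
from m import *
k=[616.21,-11.64,-1.497];c,s=np.cos(k[2]),np.sin(k[2])
def loc(w): d=w[:2]-k[:2];return np.round([c*d[0]+s*d[1],-s*d[0]+c*d[1]],1)
for f,n,(x,y,w,h) in(('top0','top',(276,140,16,22)),('side0','side',(316,200,20,22))):
    im=cv2.imread(f'pics/{f}.png')[y:y+h,x:x+w].max(2);v,u=np.nonzero(im<60)
    print(n,len(u),u.min()+x,u.max()+x,v.min()+y,v.max()+y,'ctr',u.mean()+x,v.mean()+y)
    for z in(172,):
        W=ray(n,u.mean()+x,v.mean()+y,z);print(z,W,loc(W))
for q in(K(118,253),K(324,233)):
    W=ray('top',*q,155);print('edge',loc(W))
for e in(45,50,55,60):
    print(e,[proj(n,[k[0]-s*e,k[1]+c*e,172]).round(1).tolist() for n in('top','side')])
E
```

```text
top 33 280 285 147 153 ctr 282.27272727272725 150.0909090909091
172 [672.06985338  -5.72059202 172.        ] [-1.8 56.1]
side 28 324 327 209 216 ctr 325.7142857142857 212.78571428571428
172 [671.69534931  -9.15516245 172.        ] [ 1.6 55.5]
edge [-53.7  15.1]
edge [55.4 14.9]
45 [[283.2, 153.5], [322.5, 212.9]]
50 [[283.0, 151.9], [323.9, 212.7]]
55 [[282.9, 150.4], [325.4, 212.6]]
60 [[282.7, 148.9], [326.9, 212.4]]
```

```bash
python3 p.py 462.8,-328.1,300,0.074,50 671.7,-7.5,300,0.074,45 671.7,-7.5,162,0.074,30 571.5,-15,162,0.074,12
```

```text
t 16.25 [ 462.  -327.5  347.6] [ 3.141e+00 -1.000e-03 -8.000e-02] op 0.628 F [ 0.6 -0.1 -0.5] j6 0.92
462.8,-328.1,300,0.074,50 1 x [0.0054, 0.0037, 0.3171]
   turn 1 x -0.0982
671.7,-7.5,300,0.074,45 9 x [0.1719, -0.2254, -0.0]
671.7,-7.5,162,0.074,30 5 x [0.0, -0.0, 0.184]
571.5,-15,162,0.074,12 9 x [-0.0744, 0.0001, 0.0]
```

Emit:
move_arm:
  moves: [0,0,0,-0.098,0.172,-0.225,0,0,0.172,-0.225,0,0,0.172,-0.225,0,0,0.172,-0.225,0,0,0.172,-0.225,0,0,0.172,-0.225,0,0,0.172,-0.225,0,0,0.172,-0.225,0,0,0.172,-0.225,0,0]

```text
t: 17.5
eef_pos: [671.8, -6.3, 345.7]
tcp_rot: [-3.141, 0.002, 0.074]
ft_force: [0.0, -0.7, 1.3]
opening: 0.631
grip_force: 0.0
```

Emit:
move_arm:
  moves: [0,0,0.2,0,0,0,0.2,0,0,0,0.2,0,0,0,0.2,0,0,0,0,0,0,0,0,0]

```text
t: 18.25
eef_pos: [671.7, -7.7, 227.7]
tcp_rot: [3.141, -0.0, 0.074]
ft_force: [-0.5, 0.2, 0.4]
opening: 0.628
grip_force: 0.0
```

```bash
python3 p.py 671.7,-7.5,162,0.074,30
```

```text
t 18.25 [671.7  -7.7 227.7] [ 3.141 -0.     0.074] op 0.628 F [-0.5  0.2  0.4] j6 1.39
671.7,-7.5,162,0.074,30 3 x [-0.0, -0.0004, 0.1461]
```

Emit:
move_arm:
  moves: [0,0,0.16,0,0,0,0.15,0,0,0,0.128,0,0,0,0,0]

```text
t: 18.75
eef_pos: [671.4, -7.7, 161.5]
tcp_rot: [-3.142, 0.001, 0.074]
ft_force: [-0.4, 0.0, -0.0]
opening: 0.629
grip_force: 0.0
```

Emit:
move_arm:
  moves: [0,0,0,0,0,0,0,0,0,0,0,0,0,0,0,0,0,0,0,0,0,0,0,0]
  claw: 5

```text
t: 19.5
eef_pos: [671.4, -6.6, 161.6]
tcp_rot: [-3.14, -0.0, 0.074]
ft_force: [-0.4, 5.8, 1.6]
opening: 0.204
grip_force: 30.0
```

Emit:
move_arm:
  moves: [-0.05,-0.006,0,0,-0.08,0,0,0,-0.08,0,0,0,-0.08,0,0,0,-0.08,0,0,0,-0.08,0,0,0,-0.08,0,0,0,-0.08,0,0,0,-0.02,0,0,0,0,0,0,0]

```text
t: 20.75
eef_pos: [576.7, -13.7, 161.5]
tcp_rot: [-3.142, 0.001, 0.074]
ft_force: [-1.6, 3.6, 6.9]
opening: 0.206
grip_force: 30.0
```

Emit:
move_arm:
  moves: [-0.014,0,0,0,-0.014,0,0,0,0,0,0,0]

```text
t: 21.12
eef_pos: [573.1, -14.0, 161.5]
tcp_rot: [3.142, -0.0, 0.074]
ft_force: [-1.4, 3.5, 6.0]
opening: 0.204
grip_force: 30.0
```

Emit:
move_arm:
  moves: [-0.014,0,0,0,-0.014,0,0,0,0,0,0,0]

```text
t: 21.5
eef_pos: [570.0, -14.2, 161.5]
tcp_rot: [3.141, -0.003, 0.074]
ft_force: [6.3, 4.6, 2.4]
opening: 0.204
grip_force: 30.0
```

Emit:
move_arm:
  moves: [-0.014,0,0,0,-0.014,0,0,0,0,0,0,0]

```text
t: 21.88
eef_pos: [569.2, -14.3, 161.6]
tcp_rot: [3.141, -0.01, 0.073]
ft_force: [25.2, 8.3, -9.4]
opening: 0.202
grip_force: 30.0
```

Emit:
move_arm:
  moves: [0.028,0,0,0,0,0,0,0]

```text
t: 22.12
eef_pos: [569.5, -14.3, 161.5]
tcp_rot: [3.141, -0.001, 0.074]
ft_force: [1.9, 2.9, 6.9]
opening: 0.201
grip_force: 30.0
```

Emit:
move_arm:
  moves: [0,0,0,0,0,0,0,0,0,0,0,0,0,0,0,0]
  claw: 60

```text
t: 22.62
eef_pos: [568.7, -14.4, 161.2]
tcp_rot: [3.141, 0.0, 0.074]
ft_force: [0.3, 0.2, -0.1]
opening: 0.57
grip_force: 0.0
```

Emit:
move_arm:
  moves: [0,0,-0.2,0,0,0,-0.3,0,0,0,0,-0.104,0,0,0,-0.104,0,0,0,-0.104,0,0,0,-0.104,0,0,0,-0.104,0,0,0,-0.104,0,0,0,-0.104,0,0,0,-0.104]

```text
t: 23.88
eef_pos: [568.7, -14.3, 236.3]
tcp_rot: [-3.142, 0.0, 1.386]
ft_force: [-0.3, -0.6, -0.3]
opening: 0.63
grip_force: 0.0
```

Emit:
move_arm:
  moves: [0,0,0,-0.104,0,0,0,-0.104,0,0,0,-0.104,0,0,0,-0.104,0,0,0,-0.104,0,0,0,-0.104,0,0,0,-0.104,0,0,0,-0.104,0,0,0,-0.104,0,0,0,-0.104]

```text
t: 25.12
eef_pos: [568.7, -14.3, 236.3]
tcp_rot: [-3.141, -0.0, 3.02]
ft_force: [1.4, 0.4, 0.3]
opening: 0.631
grip_force: 0.0
```

```bash
python3 p.py 509.3,281.9,235,3.02,45 509.3,281.9,84,3.02,30
```

```text
t 25.12 [568.7 -14.3 236.3] [-3.141 -0.     3.02 ] op 0.631 F [1.4 0.4 0.3] j6 -1.59
509.3,281.9,235,3.02,45 7 x [0.0904, 0.2731, 0.0013]
509.3,281.9,84,3.02,30 6 x [0.0, -0.0, 0.1678]
```

Emit:
move_arm:
  moves: [0.09,0.273,0,0,0.09,0.273,0,0,0.09,0.273,0,0,0.09,0.273,0,0,0.09,0.273,0,0,0.09,0.273,0,0,0.09,0.273,0,0,0,0,0,0]

```text
t: 26.12
eef_pos: [510.6, 284.2, 236.2]
tcp_rot: [-3.142, -0.0, 3.017]
ft_force: [-0.5, -0.2, 0.6]
opening: 0.634
grip_force: 0.0
```

```bash
python3 p.py 509.3,281.9,84,3.02,30; python3 - <<'E'
from h import *
k=[616.21,-11.64,-1.497];c,s=np.cos(k[2]),np.sin(k[2])
for n in('side','top'):
    im=snap(n,n+'6.png');u0,v0=proj(n,[k[0]+s*45,k[1]-c*45,172]).round().astype(int);
    w=im[v0-12:v0+13,u0-12:u0+13].max(2);v,u=np.nonzero(w<60);print(n,len(u),u0,v0)
    if len(u):
        W=ray(n,u.mean()+u0-12,v.mean()+v0-12,172);d=W[:2]-k[:2];print(W.round(1),np.round([c*d[0]+s*d[1],-s*d[0]+c*d[1]],1))
# knob red
im=cv2.cvtColor(snap('side','side7.png'),cv2.COLOR_RGB2HSV);print('red px',int(((im[180:225,240:290,1]>200)&(im[180:225,240:290,0]<6)).sum()))
E
```

```text
t 26.12 [510.6 284.2 236.2] [-3.142 -0.     3.017] op 0.634 F [-0.5 -0.2  0.6] j6 -1.05
509.3,281.9,84,3.02,30 6 x [0.0011, -0.0027, 0.1691]
side 33 296 216
[571.  -15.9 172. ] [  0.9 -45.4]
top 32 286 181
[571.8 -13.7 172. ] [ -1.3 -44.5]
red px 86
```

Emit:
move_arm:
  moves: [0,0,0.17,0,0,0,0.17,0,0,0,0.17,0,0,0,0.17,0,0,0,0.17,0,0,0,0.164,0,0,0,0,0]

```text
t: 27.15
eef_pos: [511.1, 280.7, 83.0]
tcp_rot: [-3.14, -0.003, 3.013]
ft_force: [-0.3, 0.1, 0.7]
opening: 0.631
grip_force: 0.0
```

Emit:
move_arm:
  moves: [0,0,0,0,0,0,0,0,0,0,0,0,0,0,0,0,0,0,0,0,0,0,0,0,0,0,0,0]
  claw: 2

```text
t: 28.02
eef_pos: [512.0, 284.2, 84.5]
tcp_rot: [3.138, 0.002, 3.014]
ft_force: [-0.9, 15.9, -2.0]
opening: 0.147
grip_force: 30.0
```

Emit:
move_arm:
  moves: [0,0.018,0,0,0,0,0,0,0,0,0,0]

```text
t: 28.4
eef_pos: [511.9, 284.5, 84.5]
tcp_rot: [-3.141, 0.0, 3.014]
ft_force: [0.4, -2.8, 5.5]
opening: 0.147
grip_force: 30.0
```

```bash
python3 p.py; python3 -c "
from cell import monitor
print(monitor.state()['moment'])"
```

```text
t 28.4 [511.9 284.5  84.5] [-3.141  0.     3.014] op 0.147 F [ 0.4 -2.8  5.5] j6 -1.05
[-0.55299247 -0.23117277  0.06583314]
```

Emit:
move_arm:
  moves: [0.006,0,0,0.06,0,0,0,0.08,0,0,0,0.08,0,0,0,0.08,0,0,0,0.08,0,0,0,0.08,0,0,0,0.08,0,0,0,0.08,0,0,0,0.08,0,0,0,0]

```text
t: 29.65
eef_pos: [511.6, 284.2, 84.5]
tcp_rot: [3.14, 0.001, 1.913]
ft_force: [3.6, -6.5, 3.5]
opening: 0.148
grip_force: 30.0
```

```bash
python3 p.py; python3 -c "
from cell import monitor
print(monitor.state()['moment'])"
```

```text
t 29.65 [511.6 284.2  84.5] [3.140e+00 1.000e-03 1.913e+00] op 0.148 F [ 3.6 -6.5  3.5] j6 0.05
[-1.14742906 -0.71402709  0.11871447]
```

Moment 0.12 N m matches the spring. Go on to the stop in small turns.

Emit:
move_arm:
  moves: [0,0,0,0.025,0,0,0,0.02,0,0,0,0.015,0,0,0,0]

```text
t: 30.15
eef_pos: [511.6, 284.3, 84.5]
tcp_rot: [3.14, 0.001, 1.821]
ft_force: [3.6, -5.7, 3.2]
opening: 0.146
grip_force: 30.0
```

```bash
python3 p.py; python3 -c "
from cell import monitor
print(monitor.state()['moment'])"
```

```text
t 30.15 [511.6 284.3  84.5] [3.140e+00 1.000e-03 1.821e+00] op 0.146 F [ 3.6 -5.7  3.2] j6 0.15
[-1.2053623  -0.68282476  0.42162009]
```

Emit:
move_arm:
  moves: [0,0,0,0.012,0,0,0,0,0,0,0,0,0,0,0,0,0,0,0,0,0,0,0,0]

```text
t: 30.9
eef_pos: [511.6, 284.3, 84.5]
tcp_rot: [3.14, 0.001, 1.803]
ft_force: [3.6, -6.0, 3.7]
opening: 0.147
grip_force: 30.2
```

```bash
python3 p.py; python3 -c "
from cell import monitor
print(monitor.state()['moment'])"
```

```text
t 30.9 [511.6 284.3  84.5] [3.140e+00 1.000e-03 1.803e+00] op 0.147 F [ 3.6 -6.   3.7] j6 0.16
[-1.05325623 -0.67508078  0.5693331 ]
```

Emit:
move_arm:
  moves: [0,0,0,0,0,0,0,0,0,0,0,0,0,0,0,0,0,0,0,0,0,0,0,0]
  claw: 85

```text
t: 31.65
eef_pos: [510.8, 284.7, 84.2]
tcp_rot: [-3.141, 0.0, 1.802]
ft_force: [0.1, 0.5, -0.3]
opening: 0.722
grip_force: 0.0
```

Emit:
move_arm:
  moves: [0,0,-0.15,0,0,0,-0.25,0,0,0,-0.3,0,0,0,-0.3,0,0,0,0,0,0,0,0,0,0,0,0,0]

```text
t: 32.52
eef_pos: [510.5, 284.6, 232.9]
tcp_rot: [-3.139, 0.0, 1.802]
ft_force: [0.1, -0.8, -0.4]
opening: 0.895
grip_force: 0.0
```

```bash
python3 p.py; python3 - <<'E'
from h import *
# compare with earlier frames: knob, lid knob, hook/trial regions
s=snap('side','side8.png').astype(int)
a=cv2.imread('pics/side0.png')[:,:,::-1].astype(int);b=cv2.imread('pics/s5.png')[:,:,::-1].astype(int);c=cv2.imread('pics/side6.png')[:,:,::-1].astype(int)
print('knob vs start',np.abs(s-a)[192:212,250:280].mean(),'hook vs s5',np.abs(s-b)[245:325,255:300].mean(),'lid vs 6',np.abs(s-c)[200:232,270:340].mean())
k=lambda i:np.argwhere((i[185:215,245:285,0]>140)&(i[185:215,245:285,1]<60))
for i in(a,s):r=k(i);print(len(r),r.mean(0),r.min(0),r.max(0))
y=lambda i:np.argwhere((i[290:325,255:300,0]>150)&(i[290:325,255:300,1]>120)&(i[290:325,255:300,2]<60))
for i in(b,s):r=y(i);print('loop',len(r),r.mean(0))
E
```

```text
t 32.52 [510.5 284.6 232.9] [-3.139  0.     1.802] op 0.895 F [ 0.1 -0.8 -0.4] j6 0.16
knob vs start 8.278333333333334 hook vs s5 7.7498148148148145 lid vs 6 1.0209821428571428
88 [13.875      18.31818182] [ 9 13] [18 23]
86 [13.79069767 18.41860465] [ 9 13] [18 23]
loop 105 [14.        22.1047619]
loop 87 [13.88505747 21.75862069]
```

Knob back home, lid shut, trial hanging unmoved; hand in.

```bash
python3 -c "
from cell import order
print(order.job_done())"
```

```text
the job is handed in; nothing more can be done
None
```

The job is handed in with every step carried out: the trial was drawn with the hook and hung back on the stand, the lid was slid shut, and the start knob was turned to its stop, held about 0.75 s and released to home; the final camera measurements agree, but no verdict was returned.

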